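# Gauge the blind pocket of a railing foot

### The arm

A 7-joint arm with a two-finger parallel gripper is mounted at the origin on the work surface. World frame = base frame: x ahead of the robot, y to its left, z up, the work surface at z = 0. Lengths are in m, angles in rad, forces in N, time in s.
With the tool pointing down it reaches from about 0.4 to 0.85 m from the base axis. Payload 10.4 kg.
Tool frame: the origin (TCP) lies at the very end of the fingers, on their centre line; the grasp point (between the pads) lies 19 mm behind it; z points along the fingers, y is the direction in which the jaws open and shut (so a half turn about z gives the same grasp; the last joint's range is limited). The gripper opens to 87 mm and grips with 3 to 60 N. Pads are 19 mm wide; open, the fingers measure 117 mm over their backs; the gripper's body (75 mm by 190 mm) begins 51 mm behind the grasp point.
Start: joints at [1.257, 0.332, -0.065, 1.46, 0.022, 1.35, -0.088], TCP at [0.179, -0.599, 0.223] pointing down, gripper open.
Joint ranges: [-2.6, 2.6], [-0.5, 2.12], [-1.47, 1.34], [0.16, 2.42], [-1.27, 4.41], [0.06, 2.06], [-2.6, 2.6]. Speed limits (rad/s): [2.22, 2.22, 2.79, 2.79, 3.14, 3.14, 3.14].

### API

Orientations are given as a unit quaternion [x, y, z, w].
In Python, from bench import r, eyes, job gives the robot as it stands. The module is installed in compiled form; this text tells all that it offers.
- The arm moves only by the tool play_rows, never from a script. Its argument "motion" is a list of rows, each a list of 7 numbers: the shift along the tool's x, y, z as a fraction of full scale, then the turn, a rotation vector about the tool's x, y, z as a fraction of full scale, then the opening in per cent of the stroke, from 0 (shut) to 100 (fully open). A call has 1 to 5 rows; each row is the pose to reach, as a shift and turn from the pose commanded when the call began, along the tool's axes at that moment; what a row does not reach only later rows make up. Full scale, the value 1, is 0.2 m for a shift and 90 degrees for a turn. A row lasts 1/8 s, in which the tool goes at most 62.5 mm and 10.7 degrees, less where a joint would pass 70% of its speed; a pose out of reach is approached as far as the arm can. A call with a number of a shift or a turn outside -1 to 1 is refused whole. A call with a gripper value outside its range is refused whole. The fingers move at their own pace and stop on an object; "squeeze" is the grip in N (left out, the last holds). Time passes only in rows, so rows that repeat a pose let the fingers close. It gives the time, the measured TCP pose, the force and the opening at its end, in the units of the state.
- r.read_state(): the state, without advancing time (a new reading comes with each control period).
- eyes.camera(name): name is "side" or "top"; returns a dict with "image" (400x640x3 uint8, red, green, blue), "mtx" (3x3 intrinsics, pixels), "R" (3x3) and "t" (3): a world point X has camera coordinates R X + t. Camera axes: x right, y down, z forward; pixel columns grow to the right and rows downward; lengths in m; the calibration is good to about 2 mm. A picture is of the moment at which its call begins. There is no depth.
- job.close_job(): hands the job in, once; it reports no verdict.
Trained networks look in a picture, given as the dict that the camera call returned (one of the last four; its "shot" number tells which), for a name from the list of things; names that differ only in an ending like _2 or _b are one class to them, and where a whole thing is asked for, a point or a joint stands for the part that bears it (a point fixed in the world has none). Each returns a list of dicts, best first, with "p" (0 to 1); they miss things now and then, are a little off and sometimes report something else, mostly with a low value. They report only what shows in the picture. A call takes as long as a camera call. They do not tell look-alikes from the thing itself.
- eyes.regions_of(picture, label): "region" (400x640 bool, what is visible of it) and "xy" ([column, row] in pixels, amid what is visible of it).
- eyes.landmark_of(picture, label): "xy" ([column, row] in pixels: a listed point, or the origin of a listed thing).
The state is a dict: "time": time; "joint_positions": joint angles; "joint_vel": joint speeds; "joint_torque": joint torques, N m; "ee_pos": TCP position; "eef_rot": TCP orientation; "ft_force": force on the tool from outside, world axes, zero at the start; "torque": the same for the moment, N m; "width": finger opening in m.
Only numpy, scipy, OpenCV 4.12 (cv2) and the standard library are available. Lean on these libraries where they do the work, as an engineer would, in place of code of your own. Each camera call takes 0.05 s, during which the arm holds its last target. There are 200 camera calls.

### The job

Take the depth gauge out of its wooden stand and lower its brass rod into the blind pocket of the iron railing foot: its sliding cross-bar comes to rest on the foot's top face, and the rod goes on down through it, against some friction, until it bottoms out on the pocket's floor. Hold it there with a steady push of about 12 N for about two seconds, then let go and leave the gauge standing in the pocket, rod on the floor and cross-bar flat on the face, ready to be read. Handle the gauge by its blue handle, feel for the bottom gently (30 N is too much) and leave the other things on the table where they are.

Things in the scene. Friction and masses are not known exactly. Their poses are not given: they have to be found in the camera images.
- gauge: Depth gauge, the loose thing to be handled (about 0.23 kg in all). A brass rod 10 mm in diameter, its lower end chamfered by 2 mm, with a blue handle block on top, 32 mm (own x) by 20 mm (own y), from 56 to 92 mm above the rod's lower end; grip it across the 20 mm. A sliding cross-bar (the stop) sits on the rod below the handle. Origin: centre of the rod's lower end (its tip), z up along the rod.
- gauge_grip (a point): Centre of the blue handle, on the rod's axis, 74 mm above the rod's tip: grip here, fingers closing along own y. Axes as the gauge's.
- stop: The gauge's aluminium cross-bar (the stop), 78 mm (x) by 24 mm (y) by 10 mm high, which slides along the rod against a friction of about 5 N and stays where it is left. At the start its underside is 14 mm above the rod's tip; it can be pushed up to 44 mm above it. Origin: centre of its flat underside; axes as the gauge's.
- foot: Iron railing foot, fixed to the table: base plate 110 x 110 x 12 mm and on it a grey block 86 x 86 mm, its flat top face 62 mm above the table. Origin: centre of its underside, z up, x and y parallel to its sides.
- pocket_mouth (a point): Centre of the mouth of the foot's blind round pocket, in the middle of its top face, z up. The pocket is 13 mm in diameter with a 1.5 mm chamfer; its depth is unknown, somewhere between 24 and 34 mm, and its floor is flat and rigid. The rod meets the floor metal on metal: the force climbs by tens of newtons in a millimetre, so feel for it slowly.
- stand: Wooden stand fixed to the table, base 90 x 90 mm, block 66 x 66 mm, top 70 mm above the table, with a 17 mm hole 56 mm deep in the middle. At the start the gauge stands in it: rod in the hole, cross-bar resting on its top. Origin: centre of its underside.
- hammer: Bystander: hammer lying flat, origin on its underside below the middle.
- punch: Bystander: dark steel punch, a 12 mm rod 120 mm long, lying between foot and stand.
- tape: Bystander: orange tape-measure case 60 x 40 x 50 mm.
- paintpot: Bystander: paint can 64 mm in diameter, 85 mm high.
- finial: Bystander: brass finial 44 mm in diameter, 90 mm high, standing.
- collar: Bystander: dark steel ring 48 mm in diameter, 14 mm high.
- square: Bystander: flat steel straight-edge 160 x 30 x 5 mm.
Things that resemble listed ones, but are neither listed nor needed, are in the scene too. There is more than one size of the stand; the job needs the smaller. What is shaped like the gauge but green or pink is not meant.

How it is judged:
By the outcome, as a careful person would: the job done as asked, in the order asked, and still so for the second after the job is handed in, with the robot touching nothing.
It also fails if it takes over 56 s, if anything falls off the work surface, if the arm or the gripper's body presses on something with over 40 N, if the wrist force passes 120 N, or if a joint passes its speed limit or range.

## Working session

There is one attempt and no reset: what is moved stays moved. The work goes in short steps, Python scripts to look and compute and a tool call to move; the robot and the scene stay as the last step left them, time stands still between calls to the robot, and variables do not carry over. Pictures are saved under pics/ and viewed, about 8 in all and at most 12, crops included, and the job is handed in when it is done.

Besides the shell and the picture viewer there is one more tool, called after "Emit:" in YAML: its name, and indented under it one key for each argument. play_rows: Moves the arm, as the interface text tells. Shift numbers are shares of 0.2 m and turn numbers shares of 90 degrees, none past 1 either way. Its arguments: {"type":"object","properties":{"motion":{"type":"array","items":{"type":"array","items":{"type":"number"}}},"squeeze":{"type":"number"}},"required":["motion"]}

```bash
mkdir -p pics; python3 - <<'E'
from bench import r,eyes,job
import cv2,numpy as np
s=r.read_state()
print({k:np.round(v,3).tolist() for k,v in s.items()})
for n in ["top","side"]:
    p=eyes.camera(n); cv2.imwrite(f"pics/{n}0.png",p["image"][:,:,::-1])
    print(n,p["mtx"].round(1).tolist(),p["R"].round(3).tolist(),p["t"].round(3).tolist())
    for l in ["gauge","gauge_grip","stop","foot","pocket_mouth","stand"]:
        print(l,[(round(d["p"],2),np.round(d["xy"]).tolist()) for d in eyes.landmark_of(p,l)])
E
```

```text
{'time': 0.0, 'joint_positions': [1.257, 0.333, -0.065, 1.461, 0.022, 1.35, -0.089], 'joint_vel': [0.001, -0.0, 0.0, -0.001, -0.0, -0.001, 0.002], 'joint_torque': [-0.0, -62.325, 0.025, -38.989, -0.061, 0.04, 0.0], 'ee_pos': [0.179, -0.598, 0.222], 'eef_rot': [0.989, 0.145, -0.0, -0.001], 'ft_force': [0.145, -0.6, -0.545], 'torque': [0.014, 0.043, -0.028], 'width': 0.087}
top [[503.9, 0.0, 324.6], [0.0, 503.9, 204.5], [0.0, 0.0, 1.0]] [[0.009, -1.0, -0.0], [-0.995, -0.009, -0.095], [0.095, 0.001, -0.995]] [0.004, 0.575, 1.501]
gauge [(0.76, [354.0, 205.0]), (0.74, [380.0, 269.0])]
gauge_grip [(0.73, [406.0, 223.0]), (0.58, [357.0, 204.0]), (0.16, [470.0, 236.0])]
stop [(0.66, [353.0, 206.0]), (0.52, [385.0, 265.0]), (0.48, [404.0, 218.0])]
foot [(0.76, [277.0, 222.0])]
pocket_mouth []
stand [(0.97, [398.0, 220.0]), (0.82, [434.0, 273.0]), (0.2, [470.0, 186.0])]
side [[482.7, 0.0, 313.9], [0.0, 482.7, 202.2], [0.0, 0.0, 1.0]] [[-0.752, -0.659, 0.015], [-0.402, 0.44, -0.803], [0.523, -0.61, -0.596]] [0.414, 0.328, 0.985]
gauge [(0.71, [327.0, 225.0]), (0.57, [405.0, 241.0])]
gauge_grip [(0.82, [329.0, 202.0]), (0.67, [407.0, 218.0]), (0.62, [284.0, 260.0]), (0.61, [376.0, 173.0]), (0.2, [422.0, 184.0])]
stop [(0.64, [375.0, 189.0]), (0.57, [330.0, 219.0]), (0.46, [402.0, 237.0])]
foot [(0.7, [300.0, 190.0]), (0.63, [285.0, 279.0])]
pocket_mouth [(0.7, [284.0, 262.0])]
stand [(0.56, [371.0, 211.0]), (0.56, [442.0, 212.0]), (0.2, [302.0, 190.0])]
```

```bash
python3 - <<'E'
import cv2
a=cv2.imread("pics/top0.png")[120:330,220:500]; b=cv2.imread("pics/side0.png")[130:340,230:510]
cv2.imwrite("pics/t.png",cv2.resize(a,None,fx=2.8,fy=2.8,interpolation=cv2.INTER_CUBIC))
cv2.imwrite("pics/s.png",cv2.resize(b,None,fx=2.8,fy=2.8,interpolation=cv2.INTER_CUBIC))
E
```

```text
(no output)
```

View pics/t.png

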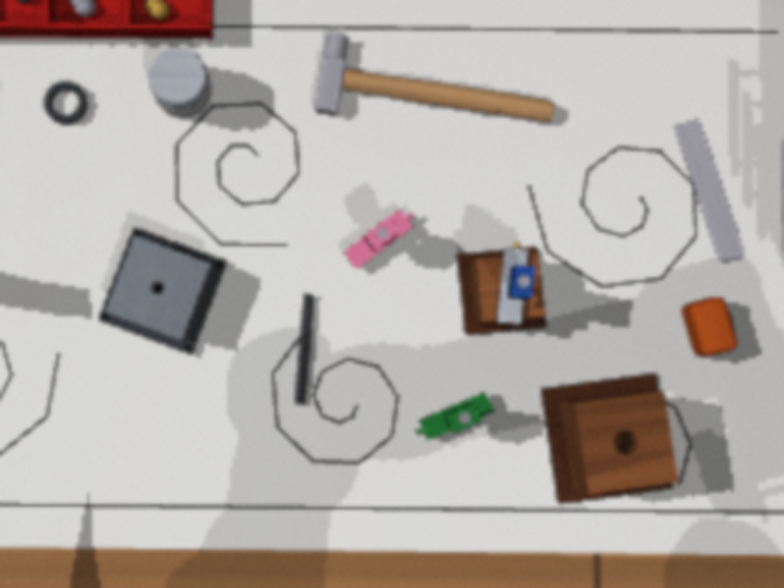

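View pics/s.png

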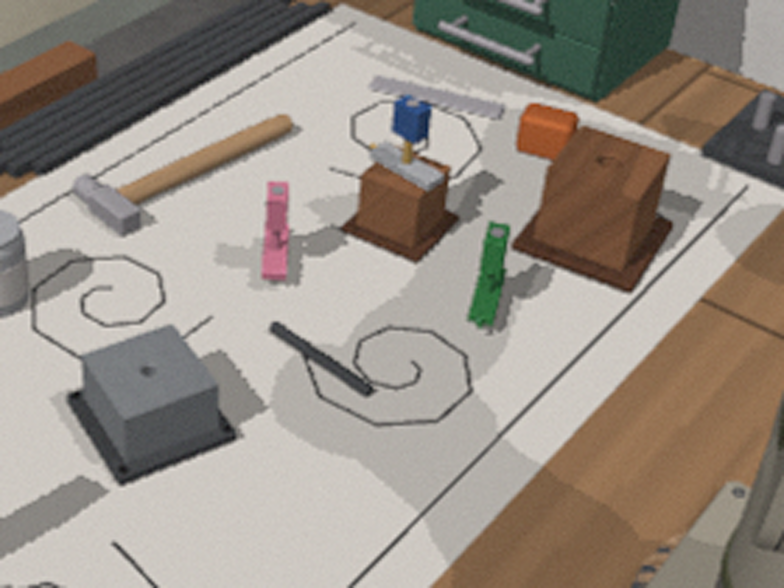

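The top view shows the blue gauge in the small stand at about full-image (406,221), with the foot's pocket at (276,223). In the side view they are at (376,172) and (283,263). The pink and green gauges are lying on the table, and the large stand is at (443,277). Next I'll measure these precisely.

```bash
cat > h.py <<'E'
from bench import r,eyes,job
import cv2,numpy as np
def ray(p,uv):
    d=p["R"].T@np.linalg.solve(p["mtx"],[uv[0],uv[1],1.]); return -p["R"].T@p["t"],d
def atz(p,uv,z):
    o,d=ray(p,uv); return o+d*(z-o[2])/d[2]
def tri(p,a,q,b):
    o1,d1=ray(p,a);o2,d2=ray(q,b); k=np.linalg.lstsq(np.c_[d1,-d2],o2-o1,rcond=None)[0]
    x,y=o1+k[0]*d1,o2+k[1]*d2; return (x+y)/2,np.linalg.norm(x-y)
def proj(p,X):
    c=p["mtx"]@(p["R"]@np.asarray(X,float)+p["t"]); return c[:2]/c[2]
def win(p,c,h):
    x,y=int(c[0])-h,int(c[1])-h; return p["image"][y:y+2*h,x:x+2*h].astype(int),np.array([x,y])
def cent(m,o,w=None):
    v,u=np.nonzero(m); w=np.ones(len(u)) if w is None else w[m]
    return np.array([np.average(u,weights=w),np.average(v,weights=w)])+o
def blue(p,c,h=14):
    i,o=win(p,c,h); m=(i[...,2]>i[...,0]+45)&(i[...,2]>70); return m,o
def rect(p,m,o,z):
    v,u=np.nonzero(m); P=np.array([atz(p,np.array([a,b])+o,z)[:2] for a,b in zip(u,v)])*1000
    return cv2.minAreaRect(P.astype(np.float32))
E
python3 - <<'E'
from h import *
t=eyes.camera("top");s=eyes.camera("side")
print("blue tri")
C=[]
for p,c in((t,(406,221)),(s,(376,172))):
    m,o=blue(p,c); C.append(cent(m,o)); print(m.sum(),C[-1])
print(tri(t,C[0],s,C[1]))
m,o=blue(t,(406,221));print("top-rect",rect(t,m,o,.148))
H=[]
for p,c in((t,(276,223)),(s,(283,263))):
    i,o=win(p,c,6); g=i.sum(2)/3; base=np.median(g); w=np.clip(base-g-12,0,None); H.append(cent(w>0,o,w)); print(base,np.round(g).astype(int).tolist() ,H[-1],atz(p,H[-1],.062))
print(tri(t,H[0],s,H[1]))
for p,c in((t,(276,223)),(s,(283,263))):
    for l in("foot","stop"):
      for d in eyes.regions_of(p,l): print(l,d["p"],d["xy"],d["region"].sum())
# top face of foot by colour
for p,c in((t,(276,223)),(s,(283,263))):
    i,o=win(p,c,32); g=i.astype(np.uint8); ref=np.median(p["image"][c[1]-9:c[1]-3,c[0]-5:c[0]+8].reshape(-1,3),0)
    m=(np.abs(i-ref).max(2)<16).astype(np.uint8); m=cv2.morphologyEx(m,cv2.MORPH_CLOSE,np.ones((3,3)));m=cv2.morphologyEx(m,cv2.MORPH_OPEN,np.ones((3,3)))
    n,L=cv2.connectedComponents(m); k=L==L[26,32]; print("face",ref,k.sum(),rect(p,k,o,.062))
print(sorted([(round(d['p'],2),d['xy']) for d in eyes.landmark_of(t,'stand')]))
i,o=win(t,(403,222),18); m=(i.min(2)>115); print("bar",m.sum(),rect(t,m,o,.080))
for row in m: print(''.join('#' if x else '.' for x in row))
E
```

```text
blue tri
75 [405.70666667 220.06666667]
149 [376.40939597 172.13422819]
(array([ 0.52245357, -0.22093643,  0.12795343]), np.float64(0.0028793656479798218))
top-rect ((522.5256958007812, -217.75006103515625), (22.287446975708008, 28.173112869262695), 89.70698547363281)
119.33333333333333 [[121, 122, 120, 123, 121, 123, 122, 121, 120, 120, 121, 121], [122, 122, 122, 121, 121, 119, 119, 119, 120, 120, 121, 120], [120, 120, 122, 121, 119, 115, 113, 115, 118, 121, 121, 120], [119, 121, 121, 118, 106, 96, 89, 98, 111, 120, 120, 122], [121, 119, 120, 111, 82, 61, 47, 63, 97, 116, 121, 121], [121, 120, 118, 103, 68, 36, 20, 38, 79, 111, 120, 122], [122, 121, 117, 106, 68, 38, 23, 45, 87, 112, 121, 121], [121, 122, 121, 112, 88, 64, 56, 74, 102, 118, 120, 118], [121, 120, 120, 119, 114, 106, 102, 108, 116, 120, 120, 117], [119, 120, 122, 120, 119, 119, 117, 118, 121, 120, 119, 118], [121, 121, 121, 120, 118, 119, 117, 119, 119, 119, 121, 118], [121, 121, 121, 120, 119, 118, 118, 118, 118, 117, 118, 118]] [275.82969886 222.34371755] [0.51762188 0.152927   0.062     ]
123.66666666666667 [[125, 
[... 2035 characters left out ...]
............##.....###.....#######
..............##.............#######
..............##.............#######
..............##.............#######
..............##.............#######
..............###............#######
.............########.........######
.............#########........######
.............########.........######
.............########.........######
.............########.........######
.............########.........######
#............########..........###..
#............########...............
#...................................
#...................................
#...................................
#.................#####...####......
##........#########################.
```

```bash
cat >> h.py <<'E'
from scipy.spatial.transform import Rotation as Rn
def togo(xyz,yaw):
    """shift (shares) and turn (shares) in tool axes to reach xyz with tool z down and tool x at yaw deg"""
    s=r.read_state(); q=Rn.from_quat(s["eef_rot"])
    T=Rn.from_matrix(np.c_[[np.cos(np.radians(yaw)),np.sin(np.radians(yaw)),0],[np.sin(np.radians(yaw)),-np.cos(np.radians(yaw)),0],[0,0,-1]])
    print("shift",(q.inv().apply(np.array(xyz)-s["ee_pos"])/.2).round(4),"turn",((q.inv()*T).as_rotvec()/(np.pi/2)).round(4),"pos",s["ee_pos"].round(4),"F",s["ft_force"].round(2),"w",round(s["width"],4),"t",s["time"])
E
python3 - <<'E'
from h import *
t=eyes.camera("top");s=eyes.camera("side")
i,o=win(t,(403,222),18); g=i.min(2).astype(float)
# left edge subpixel rows: crossing at 105 
E=[]
for v in list(range(6,29)):
    row=g[v]; k=next((k for k in range(8,26) if row[k]<105<=row[k+1]),None)
    if k is not None: E.append((k+(105-row[k])/(row[k+1]-row[k])+o[0],v+o[1]))
E=np.array(E); W=np.array([atz(t,e,.080)[:2] for e in E]); f=np.polyfit(W[:,0],W[:,1],1); print("left edge y=f(x)",f,np.degrees(np.arctan(f[0])),np.std(W[:,1]-np.polyval(f,W[:,0])))
print("bar ctr",atz(t,(402.7,221.5),.080))
m=(i.min(2)>95); m[:13]=0;m[20:]=0;m[:,:18]=0;m[:,25:]=0
c=cent(m,o,g); print("dot",c,atz(t,c,.148))
i,o=win(s,(376,167),5);print(i.min(2))
print("edge-derived axis y at x .522:",np.polyval(f,.522)-.012/np.cos(np.arctan(f[0])))
togo([.522,-.218,.223],np.degrees(np.arctan(f[0])))
E
```

```text
left edge y=f(x) [-0.12726789 -0.13988121] -7.252922013692686 0.00023988636014219523
bar ctr [ 0.52253135 -0.21904263  0.08      ]
dot [406.56245869 219.99867812] [ 0.5225512 -0.2193076  0.148    ]
[[155 156 152 146 149 149 148 148 146 147]
 [169 158 140 140 138 138 147 148 147 148]
 [156 135  85  91  76  78 124 139 155 161]
 [162 127  82  43  67  93 111 131 154 158]
 [ 75  44  47  50 112 146 150 149 114  56]
 [ 56  45  45  48 102 128 133 137  95  51]
 [ 60  43  46  41  49  58  67  70  57  51]
 [ 52  40  44  49  48  51  50  50  51  51]
 [ 32  41  38  43  42  43  45  48  49  46]
 [ 35  48  45  38  42  37  49  47  36  32]]
edge-derived axis y at x .522: -0.21841184374572398
shift [ 2.1878e+00 -1.3324e+00 -2.0000e-03] turn [ 0.     -0.      0.2657] pos [ 0.1792 -0.5988  0.2226] F [-0.23 -0.15 -0.39] w 0.0869 t 1.15
```

Emit:
play_rows:
  motion:
    - [0.26,-0.16,0,0,0,0,100]
    - [0.5,-0.31,0,0,0,0,100]
    - [0.75,-0.46,0,0,0,0,100]
    - [1,-0.61,0,0,0,0,100]
    - [1,-0.61,0,0,0,0,100]

```text
time: 1.78
ee_pos: [0.3398, -0.4207, 0.2231]
eef_rot: [0.989, 0.149, 0.001, -0.0]
ft_force: [-1.0, -0.7, 1.1]
width: 0.0871
```

Emit:
play_rows:
  motion:
    - [0.26,-0.16,0,0,0,0,100]
    - [0.5,-0.31,0,0,0,0,100]
    - [0.75,-0.46,0,0,0,0.1,100]
    - [1,-0.61,0,0,0,0.2,100]
    - [1,-0.61,0,0,0,0.266,100]

```text
time: 2.4
ee_pos: [0.4952, -0.2461, 0.2226]
eef_rot: [0.998, -0.062, 0.001, -0.001]
ft_force: [-0.0, -0.5, -0.7]
width: 0.0869
```

```bash
python3 -c "
from h import *
togo([.5225,-.219,.223],-7.3);togo([.5225,-.219,.111],-7.3)"
```

```text
shift [ 0.1184 -0.1515 -0.0016] turn [-0.001  -0.0006  0.0021] pos [ 0.4952 -0.2461  0.2226] F [-0.03 -0.5  -0.69] w 0.0869 t 2.4
shift [ 0.1179 -0.1506  0.5584] turn [-0.001  -0.0006  0.0021] pos [ 0.4952 -0.2461  0.2226] F [-0.03 -0.5  -0.69] w 0.0869 t 2.4
```

Emit:
play_rows:
  motion:
    - [0.118,-0.151,0,0,0,0,100]
    - [0.118,-0.151,0.1,0,0,0,100]
    - [0.118,-0.151,0.25,0,0,0,100]
    - [0.118,-0.151,0.25,0,0,0,100]
    - [0.118,-0.151,0.25,0,0,0,100]

```text
time: 3.02
ee_pos: [0.52, -0.224, 0.1737]
eef_rot: [0.998, -0.064, 0.001, 0.0]
ft_force: [-0.2, -0.1, -0.5]
width: 0.087
```

```bash
python3 -c "
from h import *
togo([.5225,-.219,.111],-7.3)
s=eyes.camera('side');cv2.imwrite('pics/s1.png',cv2.resize(s['image'][90:250,290:470,::-1],None,fx=3.5,fy=3.5))"
```

```text
shift [ 0.0089 -0.0265  0.3134] turn [ 0.0002 -0.0007 -0.0002] pos [ 0.52   -0.224   0.1737] F [-0.21 -0.1  -0.53] w 0.087 t 3.025
```

View pics/s1.png

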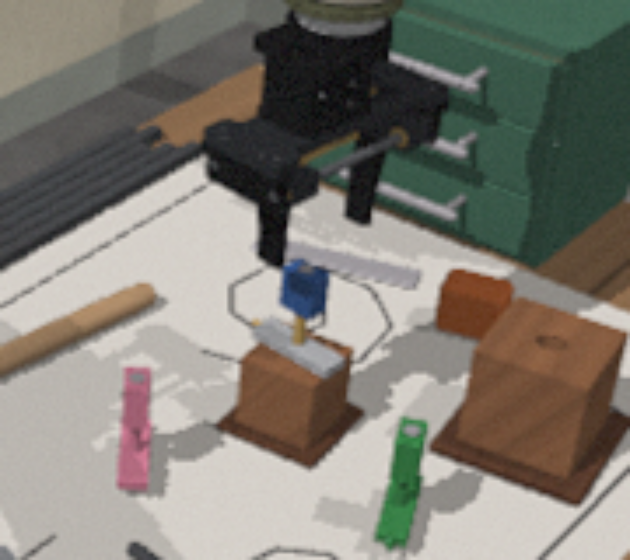

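The gripper is about 26 mm above the handle, and the jaws straddle it along y. I'll correct sideways and then go down.

Emit:
play_rows:
  motion:
    - [0.009,-0.0265,0,0,0,0,100]
    - [0.009,-0.0265,0.1,0,0,0,100]
    - [0.009,-0.0265,0.22,0,0,0,100]
    - [0.009,-0.0265,0.313,0,0,0,100]
    - [0.009,-0.0265,0.313,0,0,0,100]

```text
time: 3.7
ee_pos: [0.5216, -0.2179, 0.109]
eef_rot: [0.998, -0.063, -0.001, -0.0]
ft_force: [-0.4, 0.3, 0.6]
width: 0.0871
```

```bash
python3 -c "
from h import *
togo([.5225,-.219,.111],-7.3)"
```

```text
shift [ 0.0054  0.0047 -0.0101] turn [-0.0004  0.0012  0.0004] pos [ 0.5216 -0.2179  0.109 ] F [-0.35  0.26  0.57] w 0.0871 t 3.7
```

Emit:
play_rows:
  motion:
    - [0.005,0.005,-0.01,0,0,0,100]
    - [0.005,0.005,-0.01,0,0,0,40]
    - [0.005,0.005,-0.01,0,0,0,10]
    - [0.005,0.005,-0.01,0,0,0,10]
    - [0.005,0.005,-0.01,0,0,0,10]
  squeeze: 40

```text
time: 4.32
ee_pos: [0.523, -0.2195, 0.112]
eef_rot: [0.998, -0.063, 0.0, 0.0]
ft_force: [0.0, 0.2, -0.4]
width: 0.0549
```

Emit:
play_rows:
  motion:
    - [0,0,0,0,0,0,10]
    - [0,0,0,0,0,0,10]
    - [0,0,0,0,0,0,10]
    - [0,0,0,0,0,0,10]

```text
time: 4.82
ee_pos: [0.523, -0.2196, 0.1119]
eef_rot: [0.998, -0.063, 0.0, 0.0]
ft_force: [0.4, -0.4, -1.7]
width: 0.0195
```

Gripped: the opening is 19.5 mm, about the handle's 20 mm. Now I'll lift.

Emit:
play_rows:
  motion:
    - [0,0,-0.1,0,0,0,10]
    - [0,0,-0.25,0,0,0,10]
    - [0,0,-0.4,0,0,0,10]
    - [0,0,-0.4,0,0,0,10]
    - [0,0,-0.4,0,0,0,10]

```text
time: 5.45
ee_pos: [0.5224, -0.2193, 0.1906]
eef_rot: [0.998, -0.063, -0.001, -0.0]
ft_force: [-0.2, 0.1, -2.4]
width: 0.0195
```

```bash
python3 -c "
from h import *
togo([.5175,.153,.192],-7.3)
t=eyes.camera('top');s=eyes.camera('side')
cv2.imwrite('pics/s2.png',cv2.resize(s['image'][80:280,260:480,::-1],None,fx=3,fy=3))"
```

```text
shift [-0.2601 -1.8434 -0.006 ] turn [-0.0002  0.001   0.0002] pos [ 0.5224 -0.2193  0.1906] F [-0.21  0.12 -2.37] w 0.0195 t 5.45
```

View pics/s2.png

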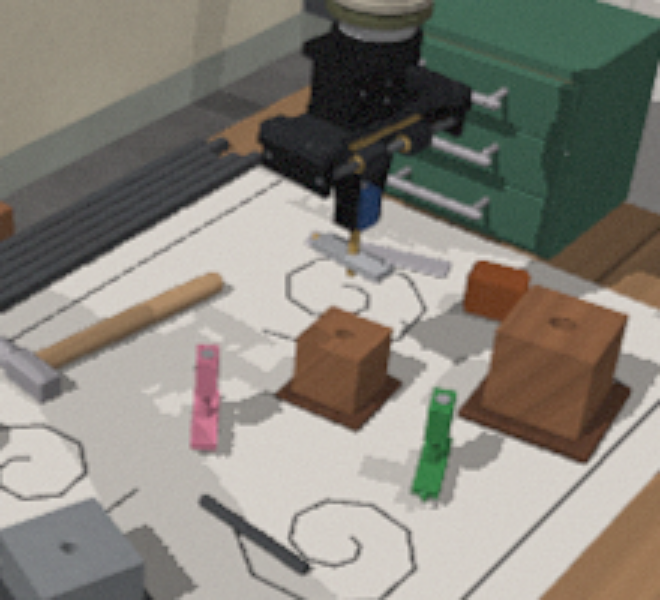

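The gauge is held upright and clear of the stand (tip at about (350,272) in the crop). Next I'll carry it to a point above the pocket.

Emit:
play_rows:
  motion:
    - [-0.02,-0.15,0,0,0,0,10]
    - [-0.06,-0.4,0,0,0,0,10]
    - [-0.1,-0.65,0,0,0,0,10]
    - [-0.13,-0.92,0,0,0,0,10]
    - [-0.13,-0.92,0,0,0,0,10]

```text
time: 6.18
ee_pos: [0.5201, -0.0284, 0.1913]
eef_rot: [0.998, -0.06, -0.0, -0.001]
ft_force: [0.1, 0.2, -2.3]
width: 0.0199
```

Emit:
play_rows:
  motion:
    - [-0.04,-0.3,0,0,0,0,10]
    - [-0.08,-0.6,0,0,0,0,10]
    - [-0.11,-0.82,0,0,0,0,10]
    - [-0.13,-0.92,0,0,0,0,10]
    - [-0.13,-0.92,0,0,0,0,10]

```text
time: 6.8
ee_pos: [0.5175, 0.1532, 0.1911]
eef_rot: [0.998, -0.062, -0.001, -0.0]
ft_force: [-0.0, -0.2, -2.0]
width: 0.02
```

Emit:
play_rows:
  motion:
    - [0,0,0.15,0,0,0,10]
    - [0,0,0.2,0,0,0,10]
    - [0,0,0.2,0,0,0,10]
    - [0,0,0.2,0,0,0,10]

```text
time: 7.3
ee_pos: [0.5186, 0.1519, 0.1528]
eef_rot: [0.998, -0.064, 0.001, -0.0]
ft_force: [-0.6, 0.5, -2.0]
width: 0.0196
```

```bash
python3 - <<'E'
from h import *
togo([.5175,.153,.132],-7.3)
t=eyes.camera('top');s=eyes.camera('side')
e=r.read_state()['ee_pos']
print(proj(s,[e[0],e[1],e[2]-.055]),proj(s,[.5175,.153,.062]),proj(t,[.5175,.153,.062]))
a=cv2.resize(s['image'][190:310,225:345,::-1],(480,480),interpolation=cv2.INTER_CUBIC)
b=cv2.resize(t['image'][182:262,236:316,::-1],(320,320),interpolation=cv2.INTER_CUBIC)
o=np.zeros((480,800,3),np.uint8);o[:,:480]=a;o[:320,480:]=b
cv2.imwrite('pics/s3.png',o)
E
```

```text
shift [-0.0064 -0.0047  0.1039] turn [-0.0002 -0.0007 -0.0001] pos [0.5186 0.1519 0.1528] F [-0.57  0.5  -1.96] w 0.0196 t 7.3
[281.37341289 249.31412085] [281.85193871 261.15922201] [275.80422165 222.38469538]
```

View pics/s3.png

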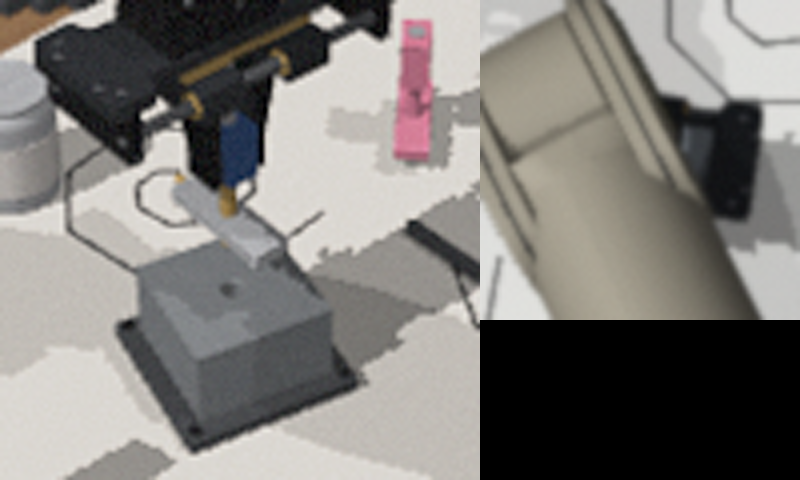

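```bash
python3 - <<'E'
from h import *
s=eyes.camera('side'); e=r.read_state()['ee_pos']
i=s['image'][236:256,272:292].astype(int); m=(i[...,0]>i[...,2]+35)
for y,row in enumerate(m): 
    if row.any(): k=np.nonzero(row)[0]; print(y+236,k.min()+272,k.max()+272,(np.sum(k*(i[y,k,0]-i[y,k,2]))/np.sum(i[y,k,0]-i[y,k,2])+272).round(2))
for z in(0,.01,.026,.05): print(z,proj(s,[e[0],e[1],e[2]-.055+z]).round(2))
b=(s['image'][205:240,272:296].astype(int)); print("blue",cent((b[...,2]>b[...,0]+45),np.array([272,205])),proj(s,e+[0,0,.019]))
E
```

```text
237 280 281 280.51
238 280 283 281.59
239 280 283 281.52
240 280 283 281.36
241 280 283 281.39
242 280 283 281.45
243 280 283 281.39
0 [281.41 249.4 ]
0.01 [281.3  246.13]
0.026 [281.12 240.82]
0.05 [280.85 232.68]
blue [284.73015873 227.19047619] [280.57059701 224.32596134]
```

Emit:
play_rows:
  motion:
    - [-0.002,-0.002,0.08,0,0,0,10]
    - [-0.002,-0.002,0.14,0,0,0,10]
    - [-0.002,-0.002,0.17,0,0,0,10]
    - [-0.002,-0.002,0.18,0,0,0,10]
    - [-0.002,-0.002,0.19,0,0,0,10]

```text
time: 8.07
ee_pos: [0.5179, 0.1528, 0.114]
eef_rot: [0.998, -0.063, 0.0, -0.0]
ft_force: [0.4, -0.4, -2.3]
width: 0.0193
```

Emit:
play_rows:
  motion:
    - [0,0,0.005,0,0,0,10]
    - [0,0,0.01,0,0,0,10]
    - [0,0,0.015,0,0,0,10]
    - [0,0,0.02,0,0,0,10]
    - [0,0,0.02,0,0,0,10]

```text
time: 8.7
ee_pos: [0.5177, 0.1526, 0.1099]
eef_rot: [0.998, -0.063, -0.0, 0.0]
ft_force: [0.0, 0.1, -3.2]
width: 0.0197
```

Emit:
play_rows:
  motion:
    - [0,0,0.01,0,0,0,10]
    - [0,0,0.02,0,0,0,10]
    - [0,0,0.03,0,0,0,10]
    - [0,0,0.04,0,0,0,10]
    - [0,0,0.04,0,0,0,10]

```text
time: 9.32
ee_pos: [0.5178, 0.1526, 0.1019]
eef_rot: [0.998, -0.063, 0.0, 0.0]
ft_force: [0.0, -0.5, -0.8]
width: 0.0195
```

Emit:
play_rows:
  motion:
    - [0,0,0.005,0,0,0,10]
    - [0,0,0.01,0,0,0,10]
    - [0,0,0.015,0,0,0,10]
    - [0,0,0.02,0,0,0,10]
    - [0,0,0.02,0,0,0,10]

```text
time: 9.95
ee_pos: [0.5177, 0.1525, 0.0978]
eef_rot: [0.998, -0.063, 0.0, 0.0]
ft_force: [-0.6, -1.1, 1.3]
width: 0.02
```

Emit:
play_rows:
  motion:
    - [0,0,0.005,0,0,0,10]
    - [0,0,0.01,0,0,0,10]
    - [0,0,0.014,0,0,0,10]
    - [0,0,0.014,0,0,0,10]

```text
time: 10.45
ee_pos: [0.5177, 0.1525, 0.095]
eef_rot: [0.998, -0.063, -0.0, 0.0]
ft_force: [-0.3, -0.6, 1.2]
width: 0.0196
```

Emit:
play_rows:
  motion:
    - [0,0,0.0015,0,0,0,10]
    - [0,0,0.003,0,0,0,10]
    - [0,0,0.003,0,0,0,10]

```text
time: 10.82
ee_pos: [0.5177, 0.1525, 0.0945]
eef_rot: [0.998, -0.063, 0.0, 0.0]
ft_force: [-2.0, -2.0, 2.9]
width: 0.0193
```

```bash
python3 - <<'E'
from h import *
F=[];P=[]
for k in range(4):
    x=r.read_state();F.append(x['ft_force']);P.append(x['ee_pos']);eyes.camera('side') 
print(np.round(F,2).tolist(),np.round(P,4)[:,2],x['time'])
E
```

```text
[[-1.98, -2.03, 2.89], [-1.28, -2.24, 3.43], [-0.49, -2.03, 2.54], [-2.02, -0.76, 2.73]] [0.0945 0.0945 0.0945 0.0945] 10.975
```

Emit:
play_rows:
  motion:
    - [0,0,0.0015,0,0,0,10]
    - [0,0,0.003,0,0,0,10]
    - [0,0,0.003,0,0,0,10]

```text
time: 11.4
ee_pos: [0.5177, 0.1526, 0.0939]
eef_rot: [0.998, -0.063, 0.0, 0.0]
ft_force: [-1.1, -2.0, 3.0]
width: 0.0197
```

Emit:
play_rows:
  motion:
    - [0,0,0.0015,0,0,0,10]
    - [0,0,0.003,0,0,0,10]
    - [0,0,0.003,0,0,0,10]

```text
time: 11.78
ee_pos: [0.5177, 0.1526, 0.0933]
eef_rot: [0.998, -0.063, 0.0, 0.0]
ft_force: [-0.6, -2.1, 2.9]
width: 0.0196
```

Emit:
play_rows:
  motion:
    - [0,0,0.0015,0,0,0,10]
    - [0,0,0.003,0,0,0,10]
    - [0,0,0.003,0,0,0,10]

```text
time: 12.15
ee_pos: [0.5177, 0.1526, 0.0927]
eef_rot: [0.998, -0.063, 0.0, 0.0]
ft_force: [0.4, -3.4, 2.0]
width: 0.0196
```

Emit:
play_rows:
  motion:
    - [0,0,0.0015,0,0,0,10]
    - [0,0,0.003,0,0,0,10]
    - [0,0,0.003,0,0,0,10]

```text
time: 12.52
ee_pos: [0.5177, 0.1526, 0.0921]
eef_rot: [0.998, -0.063, 0.0, 0.0]
ft_force: [-1.7, -3.0, 3.0]
width: 0.0197
```

Emit:
play_rows:
  motion:
    - [0,0.002,0.001,0,0,0,10]
    - [-0.001,0.003,0.003,0,0,0,10]
    - [-0.001,0.003,0.003,0,0,0,10]

```text
time: 12.9
ee_pos: [0.5177, 0.1525, 0.0917]
eef_rot: [0.998, -0.063, 0.0, -0.0]
ft_force: [0.5, 0.4, 3.2]
width: 0.0192
```

Emit:
play_rows:
  motion:
    - [0,0,0.0015,0,0,0,10]
    - [0,0,0.0025,0,0,0,10]
    - [0,0,0.0025,0,0,0,10]

```text
time: 13.28
ee_pos: [0.5177, 0.1524, 0.0912]
eef_rot: [0.998, -0.063, 0.0, -0.0]
ft_force: [1.3, 1.8, 2.3]
width: 0.0196
```

Emit:
play_rows:
  motion:
    - [0,0,0.0015,0,0,0,10]
    - [0,-0.001,0.003,0,0,0,10]
    - [0,-0.001,0.003,0,0,0,10]

```text
time: 13.65
ee_pos: [0.5176, 0.1523, 0.0905]
eef_rot: [0.998, -0.063, 0.0, -0.0]
ft_force: [2.5, 2.6, 2.5]
width: 0.0191
```

Emit:
play_rows:
  motion:
    - [0.001,-0.001,0.0015,0,0,0,10]
    - [0.001,-0.001,0.003,0,0,0,10]
    - [0.001,-0.001,0.003,0,0,0,10]

```text
time: 14.02
ee_pos: [0.5176, 0.1524, 0.0897]
eef_rot: [0.998, -0.063, -0.0, 0.0]
ft_force: [2.0, 1.8, 3.0]
width: 0.0195
```

Emit:
play_rows:
  motion:
    - [0.001,-0.001,0.0015,0,0,0,10]
    - [0.001,-0.001,0.003,0,0,0,10]
    - [0.001,-0.001,0.003,0,0,0,10]

```text
time: 14.4
ee_pos: [0.5177, 0.1524, 0.089]
eef_rot: [0.998, -0.063, -0.0, 0.0]
ft_force: [-1.2, 0.3, 2.1]
width: 0.0198
```

Emit:
play_rows:
  motion:
    - [0,0,0.0015,0,0,0,10]
    - [0,0,0.003,0,0,0,10]
    - [0,0,0.003,0,0,0,10]

```text
time: 14.78
ee_pos: [0.5177, 0.1524, 0.0887]
eef_rot: [0.998, -0.064, -0.0, 0.0]
ft_force: [-2.4, -0.7, 6.1]
width: 0.0198
```

Contact is likely at a depth of about 28 mm. I'll take smaller steps from here.

Emit:
play_rows:
  motion:
    - [0,0,0.001,0,0,0,10]
    - [0,0,0.001,0,0,0,10]
    - [0,0,0.001,0,0,0,10]

```text
time: 15.15
ee_pos: [0.5178, 0.1524, 0.0887]
eef_rot: [0.998, -0.064, -0.0, 0.0]
ft_force: [-3.0, 0.2, 8.0]
width: 0.0201
```

Emit:
play_rows:
  motion:
    - [0.001,0,0.001,0,0,0,10]
    - [0.001,0,0.002,0,0,0,10]
    - [0.001,0,0.002,0,0,0,10]

```text
time: 15.52
ee_pos: [0.5179, 0.1525, 0.0886]
eef_rot: [0.998, -0.063, -0.0, 0.0]
ft_force: [-3.3, -0.7, 12.0]
width: 0.0196
```

```bash
python3 - <<'E'
from h import *
F=[];P=[]
for k in range(3):
    x=r.read_state();F.append(x['ft_force']);P.append(x['ee_pos']);eyes.camera('side') 
print(np.round(F,2).tolist(),np.round(P,4).tolist(),x['time'])
E
```

```text
[[-3.33, -0.68, 11.98], [-3.74, -0.34, 11.4], [-4.96, -0.75, 11.61]] [[0.5179, 0.1525, 0.0886], [0.5179, 0.1525, 0.0887], [0.5179, 0.1524, 0.0887]] 15.625
```

Emit:
play_rows:
  motion:
    - [0,0,0,0,0,0,10]
    - [0,0,0,0,0,0,10]
    - [0,0,0,0,0,0,10]
    - [0,0,0,0,0,0,10]
    - [0,0,0,0,0,0,10]

```text
time: 16.3
ee_pos: [0.5179, 0.1525, 0.0886]
eef_rot: [0.998, -0.063, -0.0, 0.0]
ft_force: [-5.2, -1.0, 11.4]
width: 0.0194
```

Emit:
play_rows:
  motion:
    - [0,0,0,0,0,0,10]
    - [0,0,0,0,0,0,10]
    - [0,0,0,0,0,0,10]
    - [0,0,0,0,0,0,10]
    - [0,0,0,0,0,0,10]

```text
time: 16.92
ee_pos: [0.5179, 0.1525, 0.0887]
eef_rot: [0.998, -0.063, -0.0, 0.0]
ft_force: [-5.0, -0.3, 12.1]
width: 0.0199
```

Emit:
play_rows:
  motion:
    - [0,0,0,0,0,0,10]
    - [0,0,0,0,0,0,10]
    - [0,0,0,0,0,0,10]
    - [0,0,0,0,0,0,10]
    - [0,0,0,0,0,0,10]

```text
time: 17.55
ee_pos: [0.5179, 0.1524, 0.0886]
eef_rot: [0.998, -0.063, -0.0, 0.0]
ft_force: [-3.7, -1.7, 11.8]
width: 0.0196
```

The push held at about 11.4–12.1 N for over two seconds. Now I'll ease off and release.

Emit:
play_rows:
  motion:
    - [-0.001,0,-0.0015,0,0,0,10]
    - [-0.002,0,-0.0035,0,0,0,10]
    - [-0.002,0,-0.0035,0,0,0,10]

```text
time: 17.92
ee_pos: [0.5177, 0.1524, 0.0887]
eef_rot: [0.998, -0.064, 0.0, 0.0]
ft_force: [-0.6, -0.6, 3.7]
width: 0.0197
```

Emit:
play_rows:
  motion:
    - [0,0,0,0,0,0,30]
    - [0,0,0,0,0,0,60]
    - [0,0,0,0,0,0,80]
    - [0,0,0,0,0,0,80]
    - [0,0,0,0,0,0,80]

```text
time: 18.55
ee_pos: [0.5177, 0.1526, 0.0887]
eef_rot: [0.998, -0.063, 0.0, 0.0]
ft_force: [-0.5, -0.1, 0.3]
width: 0.0581
```

Emit:
play_rows:
  motion:
    - [0,0,-0.1,0,0,0,80]
    - [0,0,-0.3,0,0,0,80]
    - [0,0,-0.5,0,0,0,80]
    - [0,0,-0.7,0,0,0,80]
    - [0,0,-0.7,0,0,0,80]

```text
time: 19.18
ee_pos: [0.5191, 0.1533, 0.2319]
eef_rot: [0.998, -0.063, 0.003, -0.001]
ft_force: [-0.2, 0.3, -0.6]
width: 0.0697
```

Emit:
play_rows:
  motion:
    - [-0.1,0.2,0,0,0,0,80]
    - [-0.2,0.4,0,0,0,0,80]
    - [-0.3,0.7,0,0,0,0,80]
    - [-0.3,0.9,0,0,0,0,80]
    - [-0.3,0.9,0,0,0,0,80]

```text
time: 19.8
ee_pos: [0.4345, -0.0215, 0.2279]
eef_rot: [0.998, -0.066, -0.0, 0.0]
ft_force: [0.6, 0.6, 0.5]
width: 0.0699
```

```bash
python3 - <<'E'
from h import *
t=eyes.camera('top');s=eyes.camera('side')
a=cv2.resize(s['image'][190:310,225:345,::-1],(480,480),interpolation=cv2.INTER_CUBIC)
b=cv2.resize(t['image'][182:262,236:316,::-1],(320,320),interpolation=cv2.INTER_CUBIC)
o=np.zeros((480,800,3),np.uint8);o[:,:480]=a;o[:320,480:]=b
cv2.imwrite('pics/s4.png',o)
C=[]
for p,c in((t,(276,220)),(s,(283,240))):
    m,o=blue(p,c,20); C.append(cent(m,o)); print(m.sum(),C[-1])
print(tri(t,C[0],s,C[1]))
# rod axis line: tip at (.5177,.1526,.0337)
print([proj(s,[.5177,.1526,z]).round(1).tolist() for z in(.062,.0897,.1257)])
x=r.read_state();print(x['ft_force'].round(2),x['ee_pos'].round(3))
E
```

```text
73 [273.5890411  221.04109589]
206 [282.00970874 247.75728155]
(array([0.51728169, 0.15398091, 0.10492091]), np.float64(0.003894504871008388))
[[281.9, 261.0], [281.6, 252.2], [281.2, 240.4]]
[ 0.66  0.58 -0.24] [ 0.435 -0.018  0.228]
```

View pics/s4.png

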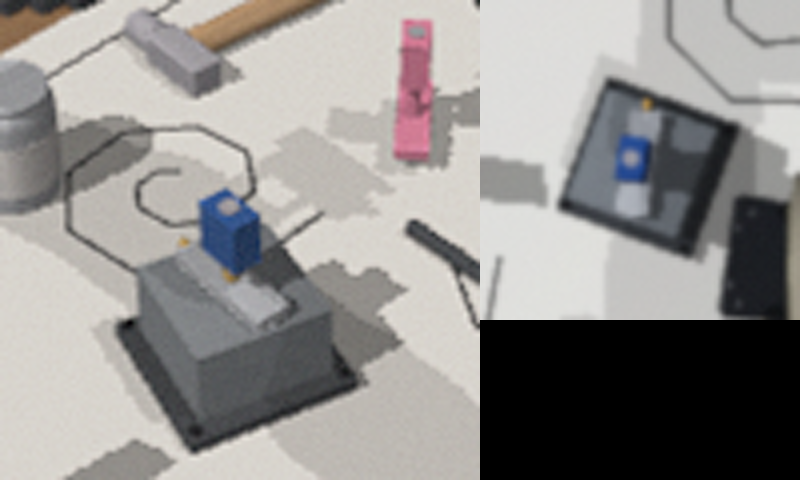

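The picture shows the gauge upright in the pocket with its cross-bar flat on the foot's face. The handle is at about (229,230) in the crop, nothing else has moved, and the gripper is clear.

```bash
python3 -c "
from bench import job
print(job.close_job())"
```

```text
the job is handed in; nothing more can be done
None
```

The gauge is standing in the foot's pocket with the rod on the floor, and the job was handed in at about 20 s of the 56 s allowed.

- **Handling:** I took the gauge from the small stand by its blue handle and lowered the rod into the pocket. I pushed it through the cross-bar at about 5 N of friction until it bottomed out about 28 mm down.
- **Hold:** I held it for a little over 2 s at 11.4–12.1 N of wrist force. The highest force I read was about 12 N. Then I eased off, let go and moved the arm away.
- **Last checks:** The final pictures show the gauge upright, the cross-bar flat on the face, and no bystander visibly moved in the cropped views I checked. The gripper was clear, with the wrist force back near zero.

**Disagreements:**
- The two cameras disagreed by 3–4 mm when I located the handle. Their estimate of its height, 105 mm, fits the roughly 108 mm expected.
- There was a sideways force of up to about 5 N during the hold, which went away when I eased off.
- The 28 mm depth comes from the arm's position, not from a separate measurement.

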